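# Isolate one air line in a covered valve manifold

### The arm

A 6-joint arm with a two-finger parallel gripper is mounted at the origin on a cart in front of the work surface, level with it; the furniture and walls round the work are solid. World frame = base frame: x ahead of the robot, y to its left, z up, the work surface at z = 0. Lengths are in m, angles in degrees, forces in N, time in s.
With the tool pointing down it reaches from about 0.4 to 0.825 m from the base axis. Payload 7 kg.
Tool frame: the origin (TCP) lies at the very end of the fingers, on their centre line; the grasp point (between the pads) lies 19 mm behind it (arm.grip_point_offset is the distance from the TCP to the grasp point, in m); z points along the fingers, y is the line along which they close (so a half turn about z gives the same grasp; the last joint's range is limited). The gripper opens to 88 mm and grips with 3 to 60 N. Pads are 19 mm wide; open, the fingers measure 130 mm over their backs; the gripper's body (78 mm by 193 mm) begins 47 mm behind the grasp point.
Start: joints at [-50.816, 20.546, 0.682, 0, -70.136, -16.507], TCP at [0.26, -0.623, 0.227] pointing down, gripper open.
Joint ranges: [-176.03, 176.03], [-82.01, 121.73], [-58.28, 71.71], [-173.87, 95.51], [-174.79, -0.11], [-173.66, 173.66]. Speed limits (degrees/s): [136.94, 136.94, 172.46, 180, 180, 180].

### API

Orientations are given as [roll, pitch, yaw] about the fixed x, y, z axes, in that order (R = Rz(yaw) Ry(pitch) Rx(roll)).
In Python, from bench import arm gives the robot as it stands.
- The arm moves only by the tool play_rows, never from a script. Its argument "motion" is text: rows parted by semicolons, each of 4 numbers parted by spaces: the shift along the tool's x, y, z in m, then the turn about the tool's z in degrees. In form: tx ty tz roll; .... A call has 1 to 12 rows; each row is the pose to reach, as a shift and turn from the pose commanded when the call began, along the tool's axes at that moment; what a row does not reach only later rows make up. A row lasts 1/10 s, in which the tool goes at most 50 mm and 8.59 degrees, less where a joint would pass 70% of its speed; a pose out of reach is approached as far as the arm can. A call with a gripper value outside its range is refused whole. "hand" is the opening, from 0 (shut) to 1 (fully open), set as the call begins (left out, the last holds). The fingers move at their own pace and stop on an object; the grip force is fixed at half the most. Time passes only in rows, so rows that repeat a pose let the fingers close. It gives the time, the measured TCP pose, the force and the opening at its end, in the units of the state.
- arm.get_state(): the state, without advancing time (a new reading comes with each control period).
- arm.get_image(name): name is "side" or "top" or "wrist"; returns a dict with "color" (420x560x3 uint8, blue, green, red), "range_z" (420x560 float32, m along the optical axis (not along the pixel's ray), 0 where there is no reading), "intrinsics" (3x3 intrinsics, pixels), "k1" (the pictures are not rectified: a ray, as slopes to the right and down, at radius r is drawn at 1 + k1 r^2 times it, then the intrinsics apply), "rvec" (rotation vector, rad) and "tvec" (3), from world to camera coordinates, as OpenCV has them; the wrist camera has in their place "T_tool_cam" (4x4, takes a point from camera to tool coordinates, whose origin is the TCP and whose axes are the flange's). Camera axes: x right, y down, z forward; pixel columns grow to the right and rows downward; lengths in m; the calibration is good to about 2 mm. A picture is of the moment at which its call begins: read the wrist's pose just before it.
- arm.close_job(): hands the job in, once; it reports no verdict.
The state is a dict: "t": time; "joint_positions": joint angles; "qd": joint speeds; "joint_efforts": joint torques, N m; "ee_pos": TCP position; "tool_rot": TCP orientation; "wrist_force": force on the tool from outside, world axes, zero at the start; "ft_torque": the same for the moment, N m; "finger_gap": finger opening in m.
Only numpy, scipy, OpenCV 4.12 (cv2) and the standard library are available. Lean on these libraries where they do the work, as an engineer would, in place of code of your own. Each camera call takes 0.05 s, during which the arm holds its last target. There are 200 camera calls.

### The job

Shut off one air line of the manifold box on the bench. With the fingertips push the loose cover of the box straight back against its rear stop, without lifting it off, then push the valve handle that ends in a round knob clockwise as far as it goes, so that it lies across its pipe. Leave the cover open, the plain handle as it is, and the things standing round the box where they are.

Things in the scene. Friction and masses are not known exactly. Their poses are not given: they have to be found in the camera images.
- manifold: Fixed grey metal box, 330 mm (its x) by 264 mm (y). Origin: centre of its underside, on the bench; x points to its rear, away from the robot, y left, z up; yaw -0.45 to 0.1 rad. Walls and the closed rear part are level at 75 mm and carry the cover; side guides, front lip and rear stop around it reach 83 mm. Two 20 mm fittings stick out in front. The front half is an open well.
- well (a point): Centre of the well's mouth, 75 mm above the bench. The well is 146 mm (box x) by 236 mm (box y) inside, floor at 6 mm. Two brass pipes cross it along x, at 35 mm left and 65 mm right of the middle, tops at 35 mm (collars and valve bodies 39 mm). On each sits one valve, its turning axis 17 mm behind this point (+x); which handle is on which pipe varies.
- cover: Loose flat aluminium cover, 160 mm (x) by 252 mm (y), 4 mm thick, 0.25 to 0.5 kg, lying on the box between its guides (2 mm play each side) over the well. Origin: centre of its underside, 75 mm above the bench. It slides along the box's x: starts at x = -80 to -55 mm in the box's frame, is at about 80 mm against the rear stop. Sliding takes a few newtons.
- cover_bar (a point): Middle of the top of the finger bar on the cover, 104 mm above the bench: an upright bar 12 mm thick (x), 120 mm long (y), standing 25 mm above the cover's top, 30 mm in front (-x) of the cover's origin. Push on its front (-x) face.
- handle_knob (a joint): Angle of the handle to be shut, which ends in a round knob: 0 = open, along its pipe, pointing to the box's front (-x); pi/2 = shut at its stop, across the pipe, pointing to the box's left (+y). Grows clockwise from above. Starts at 0 to 0.25 rad; turning takes about 0.06 N m; stays where it is left.
- knob_pivot (a point): On the knob handle's vertical turning axis, mid-height of its bar, 56 mm above the bench. The handle: round hub of radius 9 mm, steel bar 10 mm wide, 50 to 62 mm above the bench, 58 mm long from the axis, and an upright round knob 22 mm in diameter, 50 to 68 mm above the bench, centred 60 mm out.
- knob_tip (a point): Centre of the knob at the end of that handle, 60 mm from its axis, 56 mm above the bench.
- handle_plain (a joint): Angle of the other handle, a plain straight steel bar 10 mm wide without a knob; same meaning and stiffness. It starts at 0 to 0.25 rad and is to stay as it is.
- plain_pivot (a point): Point on the vertical turning axis of the plain handle, mid-height of its bar, 56 mm above the bench (fixed).
- plain_tip (a point): Point 60 mm from that axis along the plain handle (2 mm beyond its end).
- speaker: Bystander: loudspeaker driver lying face down, 78x78x45 mm, black with a metal magnet, some 10 cm to the left of the box. Origin: centre of its underside.
- spacer: Bystander: white plastic spacer standing upright, 16x18x30 mm, beside the front left of the box. Origin: centre of its underside.
- driver: Bystander: precision screwdriver with a red handle, 148 mm long, 12 mm thick, lying along the left side of the box. Origin: underside, mid-length.

How it is judged:
By the outcome, as a careful person would: the job done as asked, in the order asked, and still so for the second after the job is handed in, with the robot touching nothing.
It also fails if it takes over 48 s, if anything falls off the work surface, if the arm or the gripper's body presses on something with over 40 N, if the wrist force passes 120 N, or if a joint passes its speed limit or range.

## Working session

There is one attempt and no reset: what is moved stays moved. The work goes in short steps, Python scripts to look and compute and a tool call to move; the robot and the scene stay as the last step left them, time stands still between calls to the robot, and variables do not carry over. Pictures are saved under pics/ and viewed, on a budget of 10 in all, crops included, one or two more only if the job needs it, and the job is handed in when it is done.

Besides the shell and the picture viewer there is one more tool, called after "Emit:" as name(argument=value, ...) on one line, values as JSON. play_rows: Moves the arm, as the interface text tells. Its arguments: {"type":"object","properties":{"motion":{"type":"string"},"hand":{"type":"number"}},"required":["motion"]}

```bash
mkdir -p pics; cat > h.py <<'E'
import numpy as np, cv2
from bench import arm
from scipy.spatial.transform import Rotation as Ro
def get(name):
    s=arm.get_state(); im=arm.get_image(name)
    if name=="wrist":
        T=np.eye(4); T[:3,:3]=Ro.from_euler('xyz',s['tool_rot'],degrees=True).as_matrix(); T[:3,3]=s['ee_pos']
        im['Twc']=T@np.array(im['T_tool_cam'])
    else:
        R=cv2.Rodrigues(np.array(im['rvec'],float))[0]; t=np.array(im['tvec'],float).ravel()
        T=np.eye(4); T[:3,:3]=R.T; T[:3,3]=-R.T@t; im['Twc']=T
    return im
def rays(im,uv):
    K=np.array(im['intrinsics']); uv=np.atleast_2d(np.array(uv,float))
    d=np.c_[(uv[:,0]-K[0,2])/K[0,0],(uv[:,1]-K[1,2])/K[1,1]]; u=d.copy()
    for _ in range(20): u=d/(1+im['k1']*(u**2).sum(1,keepdims=True))
    D=np.c_[u,np.ones(len(u))]@im['Twc'][:3,:3].T
    return im['Twc'][:3,3],D
def onz(im,uv,z):
    o,D=rays(im,uv); return o+D*((z-o[2])/D[:,2])[:,None]
def cloud(im):
    h,w=im['range_z'].shape; v,u=np.mgrid[:h,:w]
    o,D=rays(im,np.c_[u.ravel(),v.ravel()]); 
    P=o+D*im['range_z'].reshape(-1,1); P[im['range_z'].ravel()==0]=np.nan
    return P.reshape(h,w,3)
E
python3 - <<'E'
from h import *
s=arm.get_state(); print({k:np.round(v,3) for k,v in s.items()})
a=get('top');b=get('side')
cv2.imwrite('pics/top0.png',a['color']);cv2.imwrite('pics/side0.png',b['color'])
np.set_printoptions(precision=3,suppress=True)
print(a['Twc'],a['k1'],b['Twc'],b['k1'])
E
```

```text
{'t': np.float64(0.0), 'joint_positions': array([-5.0815e+01,  2.0591e+01,  6.3400e-01, -1.9000e-02, -7.0135e+01,
       -1.6509e+01]), 'qd': array([ 0.093, -0.024,  0.084, -0.049, -0.159, -0.017]), 'joint_efforts': array([ 3.0000e-03, -5.8272e+01,  2.9306e+01,  6.9970e+00,  7.0000e-03,
       -0.0000e+00]), 'ee_pos': array([ 0.26 , -0.622,  0.226]), 'tool_rot': array([ 1.79907e+02, -9.00000e-03, -1.57330e+02]), 'wrist_force': array([-0.731, -0.89 , -0.868]), 'ft_torque': array([ 0.068, -0.022, -0.013]), 'finger_gap': np.float64(0.088)}
[[-0.018 -0.997  0.07   0.48 ]
 [-1.     0.017 -0.015 -0.138]
 [ 0.014 -0.071 -0.997  0.941]
 [ 0.     0.     0.     1.   ]] -0.07492808189355672 [[-0.979 -0.106  0.176  0.376]
 [-0.205  0.47  -0.858  0.691]
 [ 0.008 -0.876 -0.482  0.58 ]
 [ 0.     0.     0.     1.   ]] 0.008137734009050325
```

View pics/top0.png

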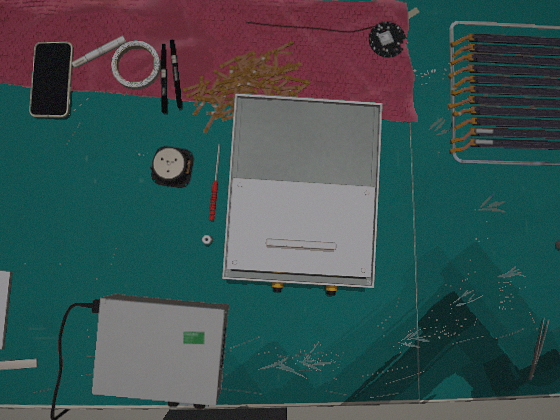

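View pics/side0.png

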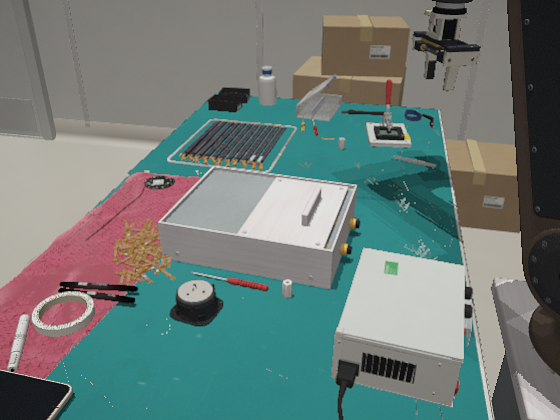

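The top view shows the box with corners near (236,95), (382,103), (373,287), (222,277). The cover is over the front half with its bar from (266,242) to (336,247). The side view shows the bar at about (312,205), and the speaker, screwdriver and spacer to the left of the box.

```bash
python3 - <<'E'
from h import *
np.set_printoptions(precision=4,suppress=True)
for n in ('top','side'):
    a=get(n);P=cloud(a)
    roi=(P[...,0]>.2)&(P[...,0]<.85)&(P[...,1]>-.45)&(P[...,1]<.06)
    box=roi&(P[...,2]>.06)&(P[...,2]<.095)
    nl,lab,st,c=cv2.connectedComponentsWithStats(box.astype(np.uint8))
    for i in np.argsort(-st[1:,4])[:2]+1:
        m=lab==i; r=cv2.minAreaRect(P[m][:,:2].astype(np.float32)*1000)
        print(n,'box',st[i],r,np.nanmedian(P[m][:,2]))
    b=roi&(P[...,2]>.095)&(P[...,2]<.115)
    nl,lab,st,c=cv2.connectedComponentsWithStats(b.astype(np.uint8))
    for i in np.argsort(-st[1:,4])[:3]+1:
        m=lab==i
        if m.sum()<30: continue
        print(n,'bar',st[i],cv2.minAreaRect(P[m][:,:2].astype(np.float32)*1000),np.nanmedian(P[m],axis=0))
    if n=='top':
        print('box corners @.083',onz(a,[(236,95),(382,103),(373,287),(222,277)],.083)[:,:2])
        print('cover rear edge @.079',onz(a,[(235,179),(374,187)],.079)[:,:2])
        print('bar ends @.104',onz(a,[(267,242),(336,247)],.104)[:,:2])
E
```

```text
top box [  222    94   160   194 27166] ((595.40771484375, -198.52354431152344), (265.5272216796875, 330.4633483886719), 85.51643371582031) 0.07779876753663739
top box [ 155  302   71  108 3949] ((306.58538818359375, 7.801399230957031), (119.32640838623047, 182.0509490966797), 85.32219696044922) 0.09368855102577289
top bar [ 155  305   69   80 1690] ((330.83056640625, 6.1675262451171875), (115.75537109375, 130.408935546875), 84.68986511230469) [ 0.3461 -0.0077  0.096 ]
top bar [266 239  70  11 498] ((498.7849426269531, -190.110595703125), (118.12184143066406, 12.043750762939453), 85.46136474609375) [ 0.4987 -0.1907  0.1041]
top bar [189 384  27  20 138] ((250.21336364746094, -18.771421432495117), (31.72525978088379, 40.06513214111328), 12.7844820022583) [ 0.2494 -0.0173  0.0958]
box corners @.083 [[ 0.7658 -0.0821]
 [ 0.7482 -0.3431]
 [ 0.4216 -0.3159]
 [ 0.444  -0.0542]]
cover rear edge @.079 [[ 0.6151 -0.0786]
 [ 0.5971 -0.324 ]]
bar ends @.104 [[ 0.5026 -0.1332]
 [ 0.492  -0.2502]]
side box [  158   165   199    98 12455] ((594.8427734375, -196.5958709716797), (270.7766418457031, 332.3135681152344), 85.15546417236328) 0.0776157396414685
side box [ 350  248  124   57 3009] ((305.0406188964844, 7.599842071533203), (117.02079010009766, 181.3817901611328), 85.30577087402344) 0.09421256114629312
side bar [378 254  30  29 329] ((339.2414245605469, -8.794532775878906), (41.83395004272461, 77.41154479980469), 9.062480926513672) [ 0.3412 -0.0086  0.0962]
side bar [301 187  20  33 241] ((497.2684631347656, -188.61512756347656), (122.43851470947266, 12.331443786621094), 85.49481201171875) [ 0.4968 -0.178   0.1033]
side bar [353 249  24  32 212] ((379.36669921875, -6.233921051025391), (89.70513153076172, 28.71756362915039), 83.95465850830078) [ 0.3817 -0.01    0.0955]
```

Emit:
play_rows(motion="-0.02 0.018 0 2; -0.055 0.05 0 5; -0.092 0.082 0 8; -0.129 0.115 0 11; -0.166 0.148 0 14; -0.203 0.181 0.01 17; -0.24 0.214 0.02 20; -0.277 0.247 0.03 23; -0.314 0.28 0.04 25; -0.345 0.31 0.046 27.3; -0.358 0.321 0.046 27.3; -0.358 0.321 0.046 27.3", hand=0.4)

```text
t: 1.4
ee_pos: [0.4677, -0.1865, 0.1804]
tool_rot: [180.0, -0.0, 175.6]
wrist_force: [0.3, 0.2, 0.9]
finger_gap: 0.0348
```

Emit:
play_rows(motion="0 0 0.02 0; 0 0 0.045 0; 0 0 0.07 0; 0 0 0.085 0; 0 0 0.092 0; 0 0 0.092 0; -0.005 0 0.092 0; -0.01 0 0.092 0; -0.015 0 0.092 0; -0.02 0 0.092 0; -0.025 0 0.092 0; -0.025 0 0.092 0")

```text
t: 2.6
ee_pos: [0.4927, -0.1907, 0.0886]
tool_rot: [-180.0, 0.0, 175.4]
wrist_force: [-0.4, 0.6, -0.7]
finger_gap: 0.0349
```

```bash
python3 - <<'E'
from h import *
a=get('top');b=get('side');w=get('wrist')
v=np.hstack([a['color'][80:300,210:400],b['color'][150:290,150:370][:,:].copy().repeat(1,0) if 0 else cv2.resize(b['color'][150:290,150:370],(346,220))])
cv2.imwrite('pics/c1.png',cv2.resize(np.vstack([v, cv2.resize(w['color'],(536,402))]),None,fx=.95,fy=.95))
E
```

```text
(no output)
```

View pics/c1.png

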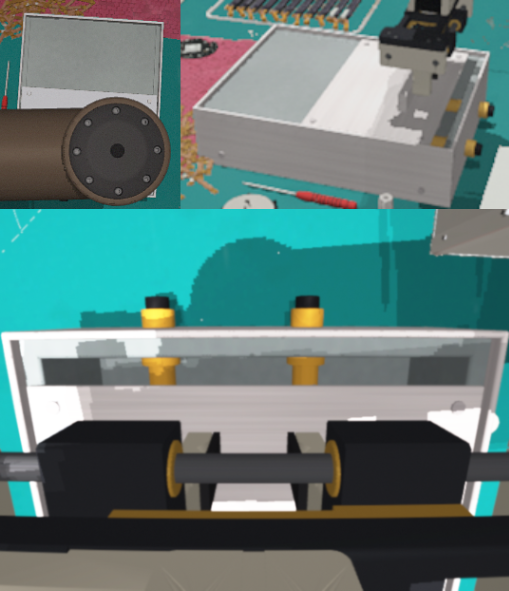

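The composite shows the fingers against the bar's front face. The cover has already moved back, with a strip of well and pipes visible behind the front lip at rows 360–385 of the wrist part.

Emit:
play_rows(motion="-0.006 0 0 0; -0.016 0 0 0; -0.027 0 0 0; -0.038 0 0 0; -0.05 0 0 0; -0.062 0 0 0; -0.074 0 0 0; -0.086 0 0 0; -0.098 0 0 0; -0.108 0 0 0; -0.116 0 0 0; -0.12 0 0 0")

```text
t: 3.95
ee_pos: [0.6121, -0.2003, 0.0884]
tool_rot: [-180.0, -0.0, 175.4]
wrist_force: [-2.5, -0.0, 2.3]
finger_gap: 0.0349
```

Emit:
play_rows(motion="-0.003 0 0 0; -0.006 0 0 0; -0.009 0 0 0; -0.012 0 0 0; -0.014 0 0 0; -0.015 0 0 0; -0.016 0 0 0; -0.016 0 0 0")

```text
t: 4.75
ee_pos: [0.6274, -0.2016, 0.0886]
tool_rot: [-180.0, 0.0, 175.4]
wrist_force: [-0.1, 0.2, -1.8]
finger_gap: 0.0353
```

Emit:
play_rows(motion="-0.001 0 0 0; -0.002 0 0 0; -0.003 0 0 0; -0.004 0 0 0; -0.004 0 0 0")

```text
t: 5.25
ee_pos: [0.6277, -0.2019, 0.0885]
tool_rot: [-180.0, -0.4, 175.4]
wrist_force: [-13.6, 2.9, 9.8]
finger_gap: 0.035
```

The force built up to 13.6 N while the tool stalled, so the cover is at the stop. I'll back off, rise and look into the well.

Emit:
play_rows(motion="0.004 0 0 0; 0.01 0 0 0; 0.018 0 -0.02 0; 0.02 0 -0.05 0; 0.02 0 -0.085 0; 0.02 0 -0.115 0; 0.02 0 -0.12 0; 0.02 0 -0.12 0", hand=0)

```text
t: 6.05
ee_pos: [0.6122, -0.2003, 0.2102]
tool_rot: [180.0, 0.2, 175.4]
wrist_force: [-0.8, 0.0, -0.8]
finger_gap: 0.0006
```

```bash
python3 - <<'E'
from h import *
w=get('wrist'); print(arm.get_state()['ee_pos'],arm.get_state()['wrist_force'],arm.get_state()['finger_gap'])
cv2.imwrite('pics/w2.png',w['color']); 
import pickle; pickle.dump(w,open('w2.pkl','wb'))
b=get('side'); P=cloud(b)
m=(P[...,2]>.095)&(P[...,2]<.115)&(P[...,0]>.55)&(P[...,0]<.7)&(abs(P[...,1]+.2)<.08)
print(m.sum(),cv2.minAreaRect(P[m][:,:2].astype(np.float32)*1000))
E
```

```text
[ 0.61140433 -0.20011188  0.20865741] [-0.1735946   0.37139993 -0.72582539] 0.0005626577841429362
246 ((643.3458862304688, -199.38424682617188), (119.58524322509766, 12.139302253723145), 85.47988891601562)
```

View pics/w2.png

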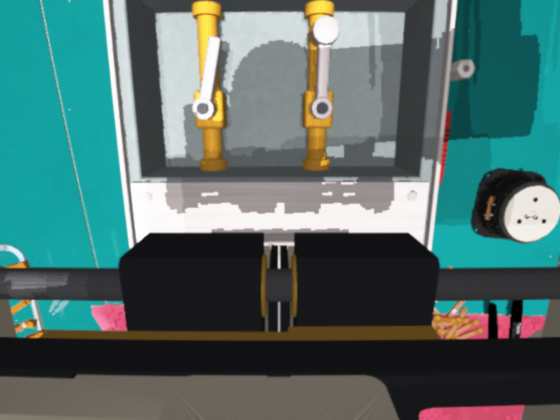

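The wrist picture shows the well open. The knob handle is on the left pipe, with its pivot at (321,107) and knob at (326,29). The plain handle is on the right pipe, with its pivot at (204,107) and end at (213,40).

```bash
python3 - <<'E'
from h import *
import pickle; w=pickle.load(open('w2.pkl','rb')); P=cloud(w)
np.set_printoptions(precision=4,suppress=True)
O=np.array([.5954,-.198]); yaw=np.radians(-4.6); X=np.array([np.cos(yaw),np.sin(yaw)]);Y=np.array([-X[1],X[0]])
for n,uv,z in(('knobpiv',(321,107),.064),('knob',(326,29),.068),('plpiv',(204,107),.064),('pltip',(213,40),.062)):
    u,v=uv; d=np.nanmedian(P[v-3:v+4,u-3:u+4].reshape(-1,3),axis=0); q=onz(w,uv,z)[0]
    print(n,'depth',d,'ray',q[:2],'box',np.dot(q[:2]-O,X),np.dot(q[:2]-O,Y))
# second view: knob in side picture, top of knob by depth
b=get('side');Q=cloud(b)
kc=onz(w,(326,29),.068)[0]
m=(np.hypot(Q[...,0]-kc[0],Q[...,1]-kc[1])<.016)&(Q[...,2]>.045)&(Q[...,2]<.075)
print('side knob',m.sum(),np.nanmedian(Q[m],axis=0) if m.any() else '', np.nanmax(Q[m][:,2]) if m.any() else '')
print(arm.get_state()['joint_positions'],arm.get_state()['ee_pos'])
E
```

```text
knobpiv depth [ 0.5378 -0.159   0.0645] ray [ 0.5378 -0.1589] box -0.06056545602113117 0.034359023340502164
knob depth [ 0.4787 -0.152   0.0665] ray [ 0.4791 -0.1522] box -0.1195847527909964 0.036278769300753744
plpiv depth [ 0.5298 -0.2557  0.0645] ray [ 0.5298 -0.2558] box -0.060726856775292465 -0.06290999315656376
pltip depth [ 0.4781 -0.2427  0.0604] ray [ 0.4786 -0.2424] box -0.11289399824594584 -0.05357973564777435
side knob 155 [ 0.4788 -0.1459  0.0619] 0.06993020726099164
[ -0.7903  18.2906  -5.1766  -0.0254 -66.6199 -93.831 ] [ 0.6107 -0.2001  0.2073]
```

Emit:
play_rows(motion="0.025 0 0 0; 0.06 -0.002 0 0; 0.095 -0.003 0 0; 0.113 -0.003 0.02 0; 0.113 -0.003 0.06 0; 0.113 -0.003 0.095 0; 0.113 -0.003 0.12 0; 0.113 -0.003 0.135 0; 0.113 -0.003 0.145 0; 0.113 -0.003 0.151 0; 0.113 -0.003 0.154 0; 0.113 -0.003 0.154 0")

```text
t: 7.4
ee_pos: [0.4986, -0.1942, 0.0546]
tool_rot: [-180.0, 0.0, 175.4]
wrist_force: [-0.4, 0.2, 0.3]
finger_gap: 0.0007
```

```bash
python3 - <<'E'
from h import *
S=[arm.get_state() for _ in range(3)]; s=S[0]; print(s['ee_pos'],s['tool_rot'],s['wrist_force'],s['joint_positions'])
w=get('wrist');b=get('side')
cv2.imwrite('pics/c3.png',np.vstack([w['color'][:280],cv2.resize(b['color'][150:290,150:370],(440,280),interpolation=cv2.INTER_CUBIC)[:, :].copy() if 0 else cv2.resize(b['color'][150:290,150:370],(560,300))]))
yaw=np.radians(-4.6); X=np.array([np.cos(yaw),np.sin(yaw)]);Y=np.array([-X[1],X[0]]); piv=np.array([.5378,-.159])
p=s['ee_pos'][:2]-piv; c0=np.array([p@X,p@Y])*1000; print('rel pivot',c0)
for th in [2,10,20,30,40,50,60,70,80,90,93]:
    t=np.radians(th);f=t*2/3; u=lambda a:(np.array([-np.cos(a),np.sin(a)]),np.array([np.sin(a),np.cos(a)]))
    d,n=u(t);e,m=u(f); c=33*d-5*n-(21*m-9.5*e); D=c-c0
    print(th,'tx ty roll',np.round([-D[0]/1e3,D[1]/1e3,np.degrees(f)],4))
E
```

```text
[ 0.49858311 -0.19418444  0.05461797] [-1.79997162e+02  7.75522545e-03  1.75380087e+02] [-0.40197072  0.20661396  0.33185657] [-2.71173103e-01  1.77437718e+01 -2.92703913e+01  5.01314792e-03
 -4.29783193e+01 -9.43524074e+01]
rel pivot [-36.26880896 -38.21625915]
2 tx ty roll [0.0069 0.0136 1.3333]
10 tx ty roll [0.009  0.0193 6.6667]
20 tx ty roll [1.05000e-02 2.66000e-02 1.33333e+01]
30 tx ty roll [1.09e-02 3.39e-02 2.00e+01]
40 tx ty roll [1.01000e-02 4.11000e-02 2.66667e+01]
50 tx ty roll [8.30000e-03 4.80000e-02 3.33333e+01]
60 tx ty roll [5.30e-03 5.43e-02 4.00e+01]
70 tx ty roll [1.50000e-03 6.00000e-02 4.66667e+01]
80 tx ty roll [-3.10000e-03  6.49000e-02  5.33333e+01]
90 tx ty roll [-8.30e-03  6.89e-02  6.00e+01]
93 tx ty roll [-1.0e-02  7.0e-02  6.2e+01]
```

View pics/c3.png

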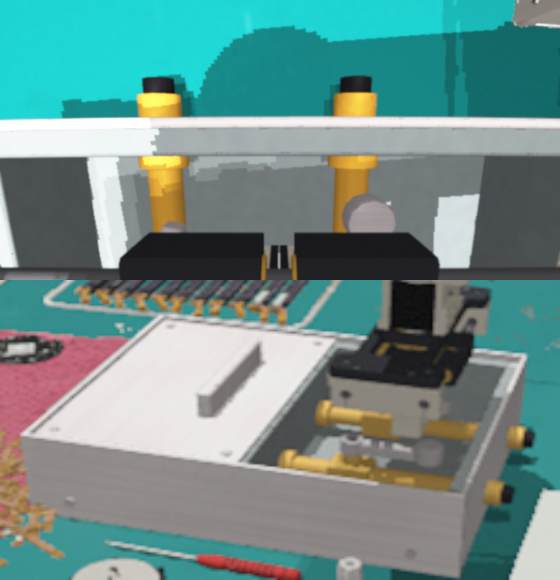

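The picture shows the closed fingers between the two pipes inside the well. The knob handle is clear on their left, and the cover is open against the stop.

Emit:
play_rows(motion="0.004 0.004 0.002 0; 0.007 0.01 0.004 0; 0.007 0.0136 0.004 1; 0.009 0.0193 0.004 6.7; 0.0105 0.0266 0.004 13.3; 0.011 0.034 0.004 20; 0.01 0.041 0.004 26.7; 0.0083 0.048 0.004 33.3; 0.0053 0.0543 0.004 40; 0.0015 0.06 0.004 46.7; -0.0015 0.0633 0.004 51; -0.0015 0.0633 0.004 51")

```text
t: 8.7
ee_pos: [0.5045, -0.1305, 0.0504]
tool_rot: [-179.9, -0.0, 124.3]
wrist_force: [-2.1, 0.6, 0.3]
finger_gap: 0.0002
```

```bash
python3 - <<'E'
from h import *
s=arm.get_state(); print(s['ee_pos'],s['tool_rot'],s['wrist_force'],s['ft_torque'],s['joint_positions'])
w=get('wrist');b=get('side')
cv2.imwrite('pics/c4.png',np.vstack([w['color'][:280],cv2.resize(b['color'][150:290,150:370],(560,300))]))
E
```

```text
[ 0.50448164 -0.1305447   0.05040148] [-1.79945310e+02 -4.28012518e-02  1.24316867e+02] [-2.09194817  0.64447591  0.29864492] [0.11547659 0.57437368 0.03100769] [ 7.07820654e+00  1.70134780e+01 -3.11833946e+01 -1.95119045e-02
 -4.18713444e+01 -1.52746781e+02]
```

View pics/c4.png

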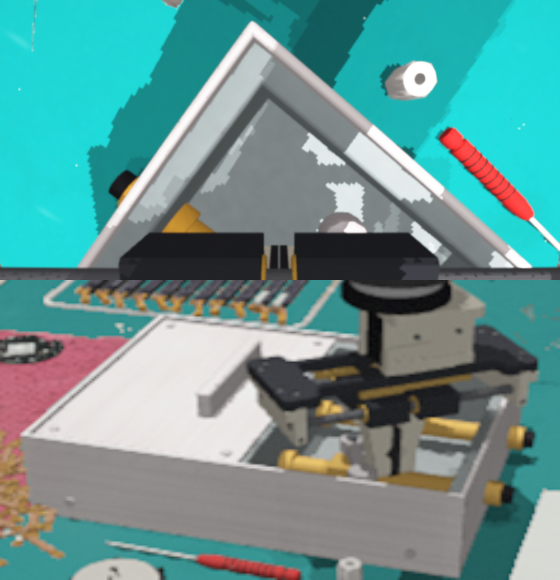

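The handle followed the fingers: the knob shows at (340,222) in the wrist part and is now well round to the left. The screwdriver and spacer look untouched, so I'll finish the turn to the stop.

Emit:
play_rows(motion="0 0.002 0 2; 0 0.004 0 4; 0 0.006 0 6; 0 0.008 0 8; 0 0.009 0 9; -0.001 0.0105 0 9; -0.002 0.0115 0 9; -0.002 0.0115 0 9")

```text
t: 9.6
ee_pos: [0.5159, -0.1264, 0.0505]
tool_rot: [180.0, 0.0, 115.4]
wrist_force: [-1.5, 3.2, -0.6]
finger_gap: 0.0003
```

Emit:
play_rows(motion="-0.0005 0.001 0 0; -0.001 0.0017 0 0; -0.0015 0.0026 0 0; -0.002 0.0035 0 0; -0.002 0.0035 0 0")

```text
t: 10.1
ee_pos: [0.517, -0.1266, 0.0501]
tool_rot: [-179.8, -0.1, 115.4]
wrist_force: [-9.9, 5.6, 5.1]
finger_gap: 0.0001
```

Emit:
play_rows(motion="0.002 -0.004 0 0; 0.005 -0.009 0 0; 0.006 -0.0105 0 0; 0.006 -0.0105 -0.02 0; 0.006 -0.0105 -0.06 0; 0.006 -0.0105 -0.1 0; 0.006 -0.0105 -0.14 0; -0.02 -0.025 -0.18 -8; -0.06 -0.04 -0.19 -16; -0.1 -0.06 -0.19 -24; -0.14 -0.08 -0.19 -30; -0.18 -0.1 -0.19 -30")

```text
t: 11.3
ee_pos: [0.5066, -0.3342, 0.2413]
tool_rot: [180.0, 0.1, 145.6]
wrist_force: [1.5, 0.2, -0.9]
finger_gap: 0.0005
```

Emit:
play_rows(motion="-0.04 0 0 0; -0.08 0 0 0; -0.12 0 0 0; -0.16 0 0 0; -0.19 0 0 0; -0.2 0 0 0; -0.2 0 0 0")

```text
t: 12.0
ee_pos: [0.6719, -0.4468, 0.2385]
tool_rot: [-180.0, -0.1, 145.3]
wrist_force: [-0.6, 0.0, -0.8]
finger_gap: 0.0003
```

```bash
python3 - <<'E'
from h import *
s=arm.get_state(); print(s['t'],s['ee_pos'],s['wrist_force'])
a=get('top');b=get('side')
c=cv2.resize(a['color'][80:300,140:400],None,fx=2,fy=2); d=cv2.resize(b['color'][150:330,150:370],(270,221))
d=cv2.copyMakeBorder(d,0,440-221,0,0,cv2.BORDER_CONSTANT)
cv2.imwrite('pics/c5.png',np.hstack([c,d]))
P=cloud(b); m=(P[...,2]>.097)&(P[...,2]<.112)&(P[...,0]>.55)&(P[...,0]<.7)&(abs(P[...,1]+.2)<.08)
print(m.sum(),cv2.minAreaRect(P[m][:,:2].astype(np.float32)*1000))
E
```

```text
12.0 [ 0.67186218 -0.44676588  0.23850788] [-0.56116634  0.03488993 -0.76634738]
222 ((644.0730590820312, -198.98388671875), (119.82925415039062, 12.778566360473633), 85.82074737548828)
```

View pics/c5.png

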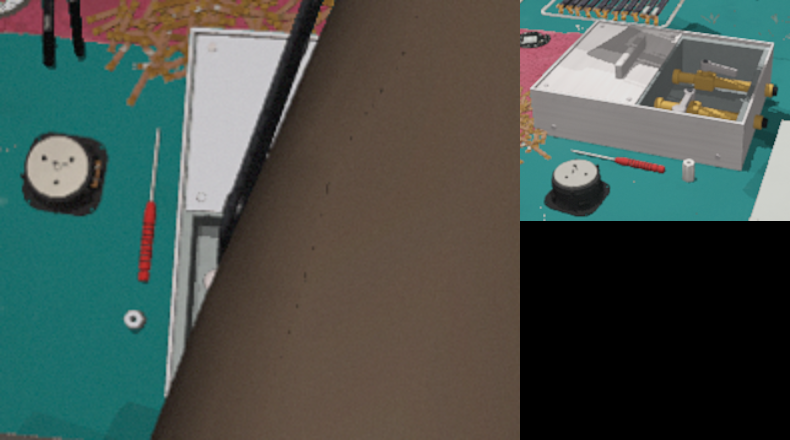

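The top view is blocked by the arm. What shows is the knob near (210,280) beside the left wall, the bystanders in place and the cover fully back. I'll clear the arm for a full view.

Emit:
play_rows(motion="0.015 -0.03 0 0; 0.03 -0.065 0 0; 0.047 -0.1 0 0; 0.065 -0.135 0 0; 0.082 -0.17 0 0; 0.1 -0.205 0 0; 0.117 -0.24 0 0; 0.134 -0.275 0 0; 0.15 -0.31 0 0; 0.165 -0.34 0 0; 0.174 -0.36 0 0; 0.174 -0.36 0 0")

```text
t: 13.3
ee_pos: [0.3203, -0.6439, 0.2419]
tool_rot: [-180.0, 0.1, 145.2]
wrist_force: [-0.3, -0.6, 0.2]
finger_gap: 0.0003
```

```bash
python3 - <<'E'
from h import *
a=get('top');np.set_printoptions(precision=4,suppress=True)
cv2.imwrite('pics/c6.png',cv2.resize(a['color'][80:300,140:400],None,fx=2.5,fy=2.5,interpolation=cv2.INTER_CUBIC))
import pickle;pickle.dump(a,open('a6.pkl','wb'))
E
```

```text
(no output)
```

View pics/c6.png

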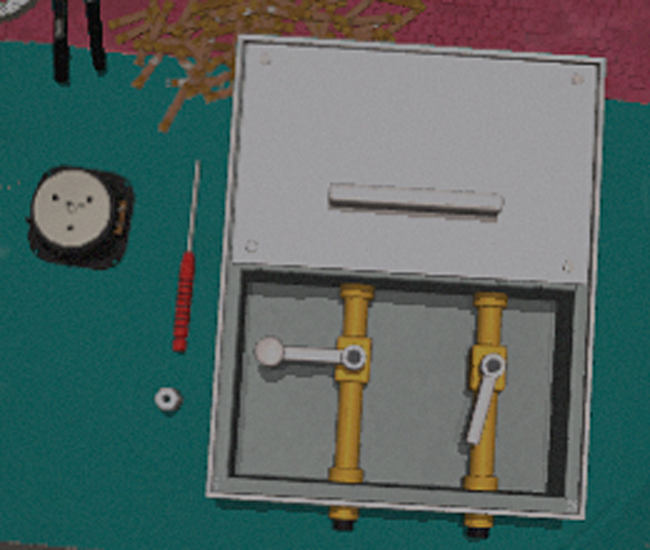

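The full view shows the knob handle across its pipe: pivot at (354,357), knob at (269,352). The plain handle runs from (491,366) to (473,441), the cover is fully back and the bystanders are in place. One number check, then hand in.

```bash
python3 - <<'E'
from h import *
import pickle;a=pickle.load(open('a6.pkl','rb'))
f=lambda u,v,z:onz(a,((u+.5)/2.5-.5+140,(v+.5)/2.5-.5+80),z)[0][:2]
yaw=np.radians(-4.6);X=np.array([np.cos(yaw),np.sin(yaw)]);Y=np.array([-X[1],X[0]])
for p,t,zt in((f(354,357,.064),f(269,352,.068),0),(f(491,366,.064),f(473,441,.062),0)):
    d=t-p; print(np.degrees(np.arctan2(d@Y,-d@X)),np.hypot(*d))
print(arm.close_job())
E
```

```text
89.4970265055019 0.06044410626709222
10.131815447379836 0.054980910244971454
the job is handed in; nothing more can be done
None
```

The cover is open against its rear stop and the knob handle is shut across its pipe. I handed the job in at about 13.4 s of the 48 s allowed.

- **Cover:** I pushed its bar back about 146 mm with the fingertips. At the end the arm stalled at about 14 N. The bar was in the same place, within 1 mm, when I measured it again after turning the handle.
- **Knob handle:** I swept it clockwise with the closed fingers until it stalled at about 11 N. From the top view it measures 89.5°, against 90° for fully shut; hand-picked pixels make that good to about a degree.
- **Plain handle:** I did not touch it. It measured 10.1° from its pivot and tip at the end, and the same two points in the earlier wrist view also give about 10°.
- **Things round the box:** the speaker, spacer and screwdriver look unmoved in the last picture. I judged this by eye and did not measure them.

No check failed. One top view was blocked by the arm, so I moved it clear and took another.

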